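Stamp a row of soap bars in the spring-lid press

ROBOT

A 7-joint arm with a two-finger parallel gripper is mounted at the origin on the work surface. World frame = base frame: x ahead of the robot, y to its left, z up, the work surface at z = 0. Lengths are in m, angles in rad, forces in N, time in s.
With the tool pointing down it reaches from about 0.425 to 1.025 m from the base axis. Payload 9.4 kg.
Tool frame: the origin (TCP) lies between the finger pads; the fingertips stand 14 mm ahead of it and the grasp point (between the pads) lies 5 mm behind it; z points along the fingers, y is the line along which they close (so a half turn about z gives the same grasp; the last joint's range is limited). The gripper opens to 85 mm and grips with 20 to 120 N. Pads are 22 mm wide; open, the fingers measure 114 mm over their backs; the gripper's body (76 mm by 85 mm) begins 54 mm behind the grasp point. The pads swing forward as they close: fully open they stand 13 mm farther back than shut.
Start: joints at [-1.387, 0.599, -0.003, 1.599, 0.002, 0.943, -0.08], TCP at [0.187, 0.7, 0.245] pointing down, gripper open.
Joint ranges: [-2.57, 2.57], [-0.35, 1.97], [-1.29, 1.29], [0.11, 2.56], [-1.05, 4.19], [0.11, 1.86], [-2.63, 2.63]. Speed limits (rad/s): [2.22, 2.22, 3.01, 3.01, 3.14, 3.14, 3.14].

INTERFACE

Orientations are given as [roll, pitch, yaw] about the fixed x, y, z axes, in that order (R = Rz(yaw) Ry(pitch) Rx(roll)).
In Python, from station import arm gives the robot as it stands. The module is installed in compiled form; this text tells all that it offers.
- The arm moves only by the tool drive_tool, never from a script. Its argument "steps" is text: rows parted by semicolons, each of 5 numbers parted by spaces: the opening in per cent of the stroke, from 0 (shut) to 100 (fully open), then the shift along the world's x, y, z in mm, then the turn about the world's z in rad. A call has 1 to 20 rows; each row shifts and turns the commanded pose from where the row before left it; what a row does not reach is not made up. A row lasts 1/12 s, in which the tool goes at most 41.7 mm and 7.16 degrees, less where a joint would pass 70% of its speed; a pose out of reach is approached as far as the arm can. A call is refused whole if a number of a shift passes 41.7 or a number of a turn 0.125, either way. A call with a gripper value outside its range is refused whole. The fingers move at their own pace and stop on an object; "grip_force" is the grip in N (left out, the last holds). Time passes only in rows, so rows that do not move let the fingers close. It gives the time, the measured TCP pose, the force, the opening and the grip force at its end, in the units of the state.
- arm.state(): the state, without advancing time (a new reading comes with each control period).
- arm.read_camera(name): name is "scene" or "top" or "wrist"; returns the picture (384x512x3 uint8, blue, green, red); there is no depth.
- arm.camera_info(name): a dict with "K" (3x3 intrinsics, pixels), "rvec" (rotation vector, rad) and "tvec" (3), from world to camera coordinates, as OpenCV has them. Camera axes: x right, y down, z forward; pixel columns grow to the right and rows downward; lengths in m; the calibration is good to about 2 mm. The wrist camera is an equidistant fisheye: a pixel r from the principal point sees the ray r / f radians off the axis. A picture is of the moment at which its call begins: read the wrist's pose just before it. camera_info takes no time and is no camera call; for the wrist camera it gives the pose at the moment of the call.
- arm.close_job(): hands the job in; it is judged then, once.
The state is a dict: "time_s": time; "joint_positions": joint angles; "qvel": joint speeds; "joint_efforts": joint torques, N m; "tool_pos": TCP position; "eef_rot": TCP orientation; "force": force on the tool from outside, world axes, zero at the start; "moment": the same for the moment, N m; "grip_width": finger opening in m; "grip_force": force on a finger pad.
Only numpy, scipy, OpenCV 4.12 (cv2) and the standard library are available. Lean on these libraries where they do the work, as an engineer would, in place of code of your own. Each camera call takes 0.05 s, during which the arm holds its last target. There are 200 camera calls.

TASK

Stamp all the loose soap bars on the bench in one go: lay them end to end along the back fence of the press bed, flush against the fence, the first one tight against the end stop and each next one tight against the one before. Close the sprung lid fully down over them and hold it there for about two seconds, then let it up slowly all the way to its open stop, never letting it snap back. Then move every bar to the wooden curing tray, lying flat inside it, and leave the bowl and jug alone.

Things in the scene. Friction and masses are not known exactly. Their poses are not given: they have to be found in the camera images.
- press: grey bench stamping press, fixed. Origin on the bench surface below it; x runs along the bed to the end stop, y to the back fence and hinge, z up. Its flat bed is 20 mm high, from x = -150 to 130, y = -60 to 120 mm. A row of bars flush in the corner, their length along x, has centres at y = 5, z = 36 and x = 77.5, 2.5 and (third bar) -72.5 mm. Two hinge posts, 75 mm high, stand at y = 100 mm.
- corner (a point): bed-level corner where fence face and end stop face meet (press x 115, y 30, z 20 mm; axes as the press). Back fence: low steel rail along x, facing -y, 12 mm thick, only 10 mm above the bed, so a finger fits above and behind it (58 mm up to the hinge line). End stop: steel block facing -x, 15 mm thick, 75 mm wide, 22 mm above the bed.
- lid_hinge (a point): point on the lid's hinge line (parallel to the press's x axis), 60 mm above the bench, at x = 0, y = 100 mm of the press
- lid_handle (a point): middle of the lid's round black handle bar, 18 mm thick, parallel to the hinge, 124 mm clear between the lid arms, 200 mm from the hinge. Lid open: on top, about 255 mm above the bench, leaning 10 degrees back (+y) past upright. It swings over to -y; shut, it lies at y = -100, z = 72 mm of the press, 40 mm clear of the bed, nothing beneath. 64 mm free between bar and plate.
- lid (a joint): lid angle in rad: 0 = open against its stop (where it starts and rests), 1.75 = fully shut, the stamping plate just touching the bars' tops. A spring pushes it open throughout: about 3 N at the handle when open, 9 N when shut; let go, it flies open. It has no latch.
- tray: shallow wooden curing tray fixed on the bench, 290 (x) x 150 (y) mm outside, walls 6 mm thick and 20 mm high, floor 6 mm thick. Origin at the centre of its underside.
- bar1_c (a point): a plain ochre soap bar, 75 x 50 x 32 mm, about 0.13 kg; this point is its centre; its x axis runs along the 75 mm length, y across the 50 mm width, z is up (its underside is 16 mm lower). All bars are alike. It starts lying flat on the bench between press and tray; absent in some runs
- bar2_c (a point): a plain ochre soap bar, 75 x 50 x 32 mm, about 0.13 kg; this point is its centre; its x axis runs along the 75 mm length, y across the 50 mm width, z is up (its underside is 16 mm lower). All bars are alike. It starts lying flat on the bench between press and tray; absent in some runs
- bar3_c (a point): a plain ochre soap bar, 75 x 50 x 32 mm, about 0.13 kg; this point is its centre; its x axis runs along the 75 mm length, y across the 50 mm width, z is up (its underside is 16 mm lower). All bars are alike. It starts lying flat on the bench between press and tray; absent in some runs
- bowl: loose glass bowl, 120 mm across, 60 mm high, standing beyond the work; a bystander. Origin at the centre of its underside
- jug: loose white plastic jug, 80 mm across, 110 mm high, beyond the press; a bystander. Origin at the centre of its underside
There are look-alikes about, which are no part of the job. Leave any purple or red look-alike of the part that bears bar2_c alone.

How it is judged:
By the outcome, as a careful person would: the job done as asked, in the order asked, and still so for the second after the job is handed in, with the robot touching nothing.
Of bar1, bar2, bar3 only 2 to 3 are there at a start; the rules pass over those that are not, and their reading is None.
At some moment in a run one of bar1, bar2, bar3 may be knocked a few centimetres aside while the robot is not near it.
It also fails if it takes over 210 s, if anything falls off the work surface, if the arm or the gripper's body presses on something with over 40 N, if the wrist force passes 120 N, or if a joint passes its speed limit or range.

## Working session

There is one attempt and no reset: what is moved stays moved. The work goes in short steps, Python scripts to look and compute and a tool call to move; the robot and the scene stay as the last step left them, time stands still between calls to the robot, and variables do not carry over. Pictures are saved under pics/ and viewed, at most 14 in all, crops included, and the job is handed in when it is done.

Besides the shell and the picture viewer there is one more tool, called after "Request:" as name(argument=value, ...) on one line, values as JSON. drive_tool: Moves the arm, as the interface text tells. Its arguments: {"type":"object","properties":{"steps":{"type":"string"},"grip_force":{"type":"number"}},"required":["steps"]}

```bash
mkdir -p pics; ls; cat > h.py <<'E'
import numpy as np, cv2
from station import arm
def cam(n):
    i=arm.camera_info(n); R=cv2.Rodrigues(np.array(i["rvec"],float))[0]; return np.array(i["K"],float),R,np.array(i["tvec"],float).ravel()
def ray(n,uv,c=None):
    K,R,t=c or cam(n); x=(uv[0]-K[0,2])/K[0,0]; y=(uv[1]-K[1,2])/K[1,1]
    if n=="wrist":
        r=np.hypot(x,y); s=np.sin(r)/r if r>1e-9 else 1; d=np.array([x*s,y*s,np.cos(r)])
    else: d=np.array([x,y,1.])
    return -R.T@t, R.T@d
def onz(n,uv,z,c=None):
    o,d=ray(n,uv,c); return o+d*(z-o[2])/d[2]
def proj(n,p,c=None):
    K,R,t=c or cam(n); q=R@np.asarray(p,float)+t
    if n=="wrist":
        h=np.hypot(q[0],q[1]); th=np.arctan2(h,q[2]); x,y=q[:2]/max(h,1e-9)*th
    else: x,y=q[:2]/q[2]
    return K[0,0]*x+K[0,2],K[1,1]*y+K[1,2]
E
python3 - <<'E'
from h import *
for n in("top","scene"):
    cv2.imwrite(f"pics/{n}0.png",arm.read_camera(n)); K,R,t=cam(n); print(n,K.tolist(),-R.T@t,R.round(2).tolist())
print(arm.state())
E
```

```text
pics
top [[370.33664796220626, 0.0, 257.0466344194333], [0.0, 370.33664796220626, 194.7450475936648], [0.0, 0.0, 1.0]] [0.41438177 0.00479433 1.27427757] [[0.01, -1.0, 0.01], [-0.99, -0.01, -0.11], [0.11, -0.01, -0.99]]
scene [[426.7520303354287, 0.0, 262.19184429465633], [0.0, 426.7520303354287, 191.72788941923238], [0.0, 0.0, 1.0]] [ 1.2893549  -0.39540304  1.25354249] [[0.44, 0.9, 0.0], [0.7, -0.34, -0.63], [-0.56, 0.28, -0.78]]
{'time_s': 0.1, 'joint_positions': array([-1.38671711,  0.60007505, -0.00253764,  1.6000492 ,  0.00180257,
        0.94294531, -0.07980983]), 'qvel': array([-5.46282371e-04, -2.29871178e-03, -1.53948824e-03, -2.96169912e-03,
       -2.49634786e-04, -9.60408742e-04, -6.53134659e-05]), 'joint_efforts': array([ 4.30923203e-03, -7.78001189e+01,  1.56920571e+00, -2.58624995e+01,
        1.25636809e-02,  5.44568058e-03, -3.13371038e-05]), 'tool_pos': array([0.18683762, 0.70008094, 0.24448202]), 'eef_rot': array([-3.14012462e+00,  1.41718595e-04,  2.88085899e+00]), 'force': array([0.6617041 , 0.19660086, 0.5724108 ]), 'moment': array([ 0.01732374,  0.06313272, -0.04014745]), 'grip_force': 0.0, 'grip_width': 0.08560502094865058}
```

View pics/top0.png

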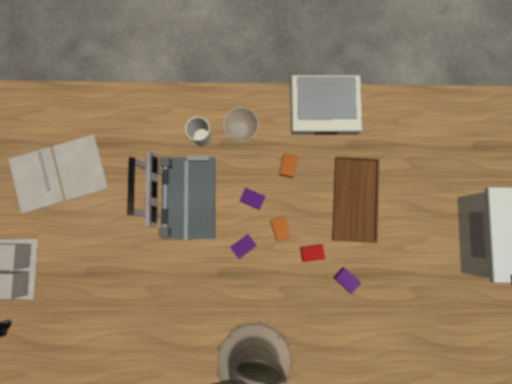

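View pics/scene0.png

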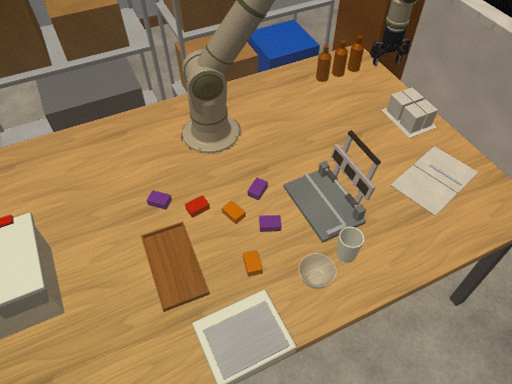

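The top view shows two orange bars at about (289,165) and (281,229). The purple and red ones are look-alikes. The press is at about (190,198), with its end stop towards +x (far side) and its hinge towards +y. The tray is at about (356,199).

```bash
cat >> h.py <<'E'
def bars(n,z=0.032,im=None,c=None,amin=60):
    im=arm.read_camera(n) if im is None else im; c=c or cam(n)
    h=cv2.cvtColor(im,cv2.COLOR_BGR2HSV); m=cv2.inRange(h,(5,190,120),(17,255,255))
    out=[]
    for k in cv2.findContours(m,0,1)[0]:
        if cv2.contourArea(k)<amin: continue
        w=np.array([onz(n,p,z,c)[:2]*1000 for p in k[:,0].astype(float)],np.float32)
        (cx,cy),(a,b),an=cv2.minAreaRect(w)
        if a<b: a,b,an=b,a,an+90
        out.append((round(cx),round(cy),round(a),round(b),round(np.deg2rad((an+90)%180-90),3)))
    return out
E
python3 - <<'E'
from h import *
im=cv2.imread("pics/top0.png")
print(bars("top",.032,im))
s=cv2.imread("pics/scene0.png"); print(bars("scene",.02,s))
cv2.imwrite("pics/c1.png",cv2.resize(im[140:260,115:225],None,fx=5,fy=5,interpolation=cv2.INTER_CUBIC))
h=cv2.cvtColor(im,cv2.COLOR_BGR2HSV)
print(h[198,356],h[120,300],h[229,281])
m=cv2.inRange(h,(0,60,20),(25,255,120)); m[:,:320]=0;m[:,400:]=0
k=max(cv2.findContours(m,0,1)[0],key=cv2.contourArea)
w=np.array([onz("top",p,.02)[:2]*1000 for p in k[:,0].astype(float)],np.float32); print(cv2.minAreaRect(w))
E
```

```text
[]
[(648, -112, 77, 51, np.float64(-0.214)), (436, -87, 84, 61, np.float64(0.328)), (351, -194, 80, 58, np.float64(-1.43))]
[ 13 145 111] [ 25  26 189] [ 13 177 179]
((538.4398193359375, -345.2452392578125), (151.9176788330078, 285.2840576171875), 87.06507873535156)
```

View pics/c1.png

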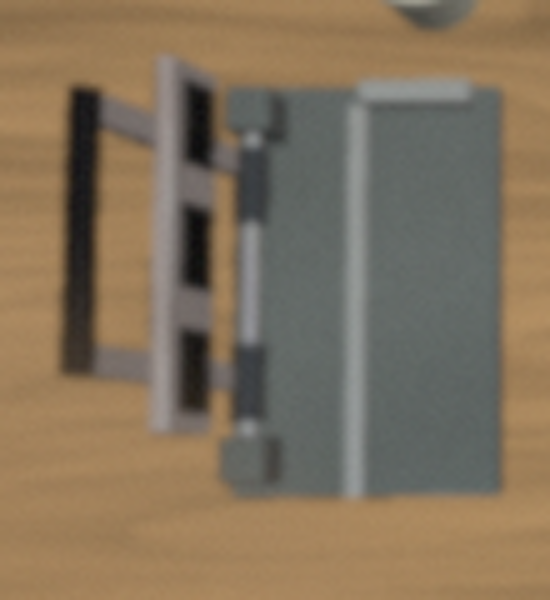

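```bash
sed -i 's/(5,190,120)/(7,165,120)/' h.py; python3 - <<'E'
from h import *
im=cv2.imread("pics/top0.png")
f=lambda x,y:(115+(x+.5)/5-.5,140+(y+.5)/5-.5)
for nm,p,z in(("bed 130,-60",(500,88),.02),("bed -150,-60",(500,493),.02),("fence top front 115,30",(367,105),.03),("fence -150,30",(364,495),.03),("stop front 115,30",(360,102),.042),("stop front",(470,100),.042)):
    print(nm,(onz("top",f(*p),z)*1000).round(1))
print(bars("top",.032,im))
s=cv2.imread("pics/scene0.png")
print(bars("scene",.02,s))
h=cv2.cvtColor(im,cv2.COLOR_BGR2HSV);hs=cv2.cvtColor(s,cv2.COLOR_BGR2HSV);print(hs[211,233],hs[262,252],h[165,289])
E
```

```text
bed 130,-60 [677.1 136.9  20. ]
bed -150,-60 [400.5 131.7  20. ]
fence top front 115,30 [662.4 226.1  30. ]
fence -150,30 [398.6 221.1  30. ]
stop front 115,30 [662.  228.7  42. ]
stop front [664.  154.7  42. ]
[(435, -88, 69, 45, np.float64(0.326)), (650, -115, 72, 45, np.float64(-0.198))]
[(651, -113, 86, 52, np.float64(-0.213)), (537, -345, 288, 150, np.float64(-0.051)), (435, -86, 86, 63, np.float64(0.323))]
[ 17 252 192] [ 16 251 194] [ 13 182 175]
```

Fence and stop edges put the corner at about (662,226) and the press origin at about (548,194), yaw 0.019. The tray is at (538,-345). The bars are A (435,-88, yaw 0.33) and B (650,-114, yaw -0.2). I'll start moving above A.

Request:
drive_tool(steps="100 14.3 -35 8.5 0.0586;100 14.3 -35 8.5 0.0586;100 14.3 -35 8.5 0.0586;100 14.3 -35 8.5 0.0586;100 14.3 -35 8.5 0.0586;100 14.3 -35 8.5 0.0586;100 14.3 -35 8.5 0.0586;100 14.3 -35 8.5 0.0586;100 14.3 -35 8.5 0.0586;100 14.3 -35 8.5 0.0586;100 20 -33 0 0;100 20 -33 0 0;100 20 -33 0 0;100 20 -33 0 0;100 20 -33 0 0;100 0 -33 0 0", grip_force=40)

```text
time_s: 1.43
tool_pos: [0.4329, 0.1505, 0.3303]
eef_rot: [-3.141, 0.002, -2.818]
force: [1.5, -0.4, 0.0]
grip_width: 0.0856
grip_force: 0.0
```

Request:
drive_tool(steps="100 0 -30 -16 0;100 0 -30 -16 0;100 0 -30 -16 0;100 0 -30 -16 0;100 0 -30 -16 0;100 0 -30 -16 0;100 0 -30 -16 0;100 0 -28 -16 0;100 0 0 0 0;100 0 0 0 0")

```text
time_s: 2.27
tool_pos: [0.4292, -0.0869, 0.2015]
eef_rot: [3.141, -0.002, -2.82]
force: [0.3, -0.1, -0.3]
grip_width: 0.0853
grip_force: 0.0
```

```bash
python3 - <<'E'
from h import *
s=arm.state(); print(s['time_s'],s['tool_pos'],s['eef_rot'],s['joint_positions'].round(2))
c=cam("wrist"); im=arm.read_camera("wrist"); cv2.imwrite("pics/w1.png",im)
print(bars("wrist",.032,im,c)); print("top",bars("top"))
E
```

```text
2.2667 [ 0.42917493 -0.08687907  0.20147475] [ 3.14098685e+00 -2.19334132e-03 -2.82008649e+00] [-0.01  0.33  0.11  2.28 -0.07  0.53  2.04]
[(642, -113, 93, 52, np.float64(-0.197)), (434, -86, 77, 49, np.float64(0.322))]
top [(650, -115, 73, 46, np.float64(-0.195))]
```

View pics/w1.png

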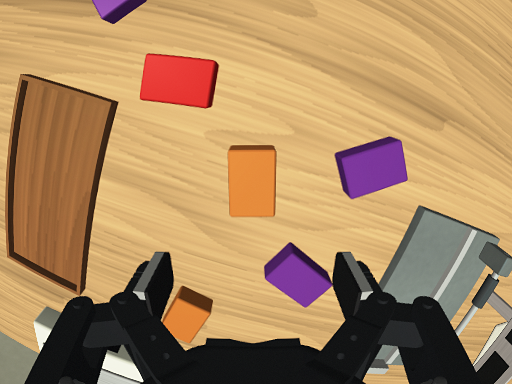

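The wrist view shows bar A centred at (252,182), square to the fingers. The nearest purple bar is clear of them. I'll descend and grip.

Request:
drive_tool(steps="100 2.5 0.5 -30 0;100 2.5 0.5 -30 0;100 0 0 -30 0;100 0 0 -30 0;100 0 0 -30 0;100 0 0 -15 0;100 0 0 -10 0;100 0 0 0 0;30 0 0 0 0;30 0 0 0 0;30 0 0 0 0;30 0 0 0 0;30 0 0 0 0;30 0 0 0 0;30 0 0 0 0;30 0 0 0 0")

```text
time_s: 3.7
tool_pos: [0.4405, -0.0851, 0.0352]
eef_rot: [3.136, -0.008, -2.816]
force: [-0.9, 2.1, 7.5]
grip_width: 0.0488
grip_force: 40.4
```

Request:
drive_tool(steps="30 0 0 10 0;30 0 0 20 0;30 0 0 30 0;30 0 0 30 0;30 0 0 30 0;30 0 0 0 0")

```text
time_s: 4.2
tool_pos: [0.4417, -0.0858, 0.1589]
eef_rot: [3.139, -0.003, -2.817]
force: [1.1, 0.4, -1.4]
grip_width: 0.0488
grip_force: 42.9
```

Request:
drive_tool(steps="30 18 28 0 -0.0306;30 18 28 0 -0.0306;30 18 28 0 -0.0306;30 18 28 0 -0.0306;30 18 28 0 -0.0306;30 18 28 0 -0.0306;30 18 28 0 -0.0306;30 18 28 0 -0.0306;30 18 28 0 -0.0306;30 18 28 0 -0.0306;30 0 0 0 0;30 0 0 -25 0;30 0 0 -20 0;30 0 0 0 0;30 0 0 0 0")

```text
time_s: 5.45
tool_pos: [0.6191, 0.1941, 0.1082]
eef_rot: [3.137, -0.013, -3.122]
force: [1.0, -0.7, -0.7]
grip_width: 0.0488
grip_force: 42.9
```

```bash
python3 - <<'E'
from h import *
s=arm.state(); print(s['time_s'],s['tool_pos'],s['eef_rot'],s['joint_positions'].round(2))
c=cam("wrist"); im=arm.read_camera("wrist"); cv2.imwrite("pics/w2.png",im)
z=s['tool_pos'][2]-.003; print(bars("wrist",z,im,c)); 
cv2.imwrite("pics/s2.png",cv2.resize(arm.read_camera("scene")[120:270,250:400],None,fx=4,fy=4,interpolation=cv2.INTER_CUBIC))
E
```

```text
5.45 [0.61913661 0.1940554  0.10823778] [ 3.13651465 -0.01263484 -3.12237567] [-0.53  0.69  0.23  1.89 -0.27  0.61  1.46]
[(610, 194, 79, 49, np.float64(0.016))]
```

View pics/w2.png

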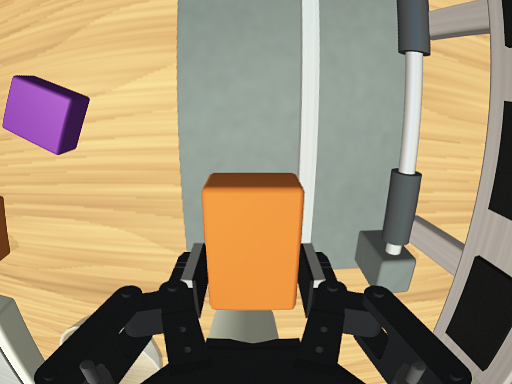

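The wrist view shows the bar held square at (252,240), with the fence to its right at u≈302. I'll lower it to just above the bed and approach the stop.

Request:
drive_tool(steps="30 0 0 -20 0;30 0 0 -20 0;30 0 0 -8 0;30 0 0 -2 0;30 0 0 -2 0;30 0 0 0 0;30 0 0 0 0")

```text
time_s: 6.13
tool_pos: [0.6208, 0.1946, 0.058]
eef_rot: [3.135, -0.009, -3.122]
force: [0.3, -0.8, -1.5]
grip_width: 0.0484
grip_force: 42.9
```

Request:
drive_tool(steps="30 3 0 0 0;30 3 0 0 0;30 2 0 0 0;30 0 0 0 0;30 0 0 0 0")

```text
time_s: 6.55
tool_pos: [0.6284, 0.1945, 0.0571]
eef_rot: [3.136, -0.01, -3.122]
force: [0.2, 0.4, -1.4]
grip_width: 0.0484
grip_force: 42.9
```

Request:
drive_tool(steps="30 2 0 0 0;30 0 0 0 0;30 0 0 0 0")

```text
time_s: 6.8
tool_pos: [0.6302, 0.1944, 0.0569]
eef_rot: [3.136, -0.01, -3.122]
force: [0.2, 0.3, -1.5]
grip_width: 0.0487
grip_force: 42.9
```

Request:
drive_tool(steps="30 1.5 0 0 0;30 0 0 0 0;30 0 0 0 0")

```text
time_s: 7.05
tool_pos: [0.6308, 0.1944, 0.0568]
eef_rot: [3.136, -0.012, -3.122]
force: [-2.9, -0.3, -0.1]
grip_width: 0.0489
grip_force: 43.0
```

Request:
drive_tool(steps="30 1.5 0 0 0;30 0 0 0 0;30 0 0 0 0")

```text
time_s: 7.3
tool_pos: [0.6309, 0.1945, 0.0566]
eef_rot: [3.136, -0.015, -3.122]
force: [-7.7, -0.1, 2.8]
grip_width: 0.0491
grip_force: 43.3
```

Request:
drive_tool(steps="30 1.5 0 0 0;30 0 0 0 0;30 0 0 0 0")

```text
time_s: 7.55
tool_pos: [0.631, 0.1945, 0.0565]
eef_rot: [3.136, -0.018, -3.122]
force: [-11.9, -0.2, 5.3]
grip_width: 0.0487
grip_force: 43.6
```

End stop contacted. I'll relax x a little and push towards the fence.

Request:
drive_tool(steps="30 -3 2 0 0;30 0 2 0 0;30 0 0 0 0;30 0 0 0 0")

```text
time_s: 7.88
tool_pos: [0.6308, 0.1984, 0.0567]
eef_rot: [3.136, -0.012, -3.122]
force: [-5.2, -1.1, -0.9]
grip_width: 0.0488
grip_force: 43.1
```

Request:
drive_tool(steps="30 0 1.5 0 0;30 0 0 0 0;30 0 0 0 0")

```text
time_s: 8.13
tool_pos: [0.6308, 0.1993, 0.0566]
eef_rot: [3.137, -0.012, -3.123]
force: [-5.1, -3.4, -1.8]
grip_width: 0.0484
grip_force: 43.0
```

Request:
drive_tool(steps="30 0 1.5 0 0;30 0 0 0 0;30 0 0 0 0")

```text
time_s: 8.38
tool_pos: [0.6308, 0.2007, 0.0565]
eef_rot: [3.137, -0.012, -3.123]
force: [-5.6, -2.8, -1.9]
grip_width: 0.0489
grip_force: 42.9
```

Request:
drive_tool(steps="30 0 1.5 0 0;30 0 0 0 0;30 0 0 0 0")

```text
time_s: 8.63
tool_pos: [0.6308, 0.2022, 0.0565]
eef_rot: [3.137, -0.013, -3.123]
force: [-4.8, -2.9, -1.1]
grip_width: 0.0485
grip_force: 42.9
```

Request:
drive_tool(steps="30 0 1.5 0 0;30 0 0 0 0;30 0 0 0 0")

```text
time_s: 8.88
tool_pos: [0.6308, 0.2034, 0.0565]
eef_rot: [3.137, -0.013, -3.123]
force: [-5.1, -3.8, -1.5]
grip_width: 0.0482
grip_force: 43.0
```

Request:
drive_tool(steps="30 0 1.5 0 0;30 0 0 0 0;30 0 0 0 0")

```text
time_s: 9.13
tool_pos: [0.6307, 0.2034, 0.0565]
eef_rot: [3.139, -0.013, -3.124]
force: [-4.7, -7.2, -0.8]
grip_width: 0.0483
grip_force: 43.1
```

Fence contacted. Now I'll seat it down onto the bed.

Request:
drive_tool(steps="30 0 0 -1.5 0;30 0 0 0 0;30 0 0 0 0")

```text
time_s: 9.38
tool_pos: [0.6307, 0.2034, 0.0554]
eef_rot: [3.138, -0.013, -3.124]
force: [-6.4, -8.5, 3.7]
grip_width: 0.0488
grip_force: 43.5
```

Request:
drive_tool(steps="30 0 0 -1.5 0;30 0 0 0 0;30 0 0 0 0")

```text
time_s: 9.63
tool_pos: [0.6307, 0.2034, 0.0553]
eef_rot: [3.138, -0.013, -3.124]
force: [-9.9, -8.6, 17.1]
grip_width: 0.0488
grip_force: 44.9
```

Request:
drive_tool(steps="30 0 0 -1 0;30 0 0 0 0;30 0 0 0 0")

```text
time_s: 9.88
tool_pos: [0.6307, 0.2034, 0.0552]
eef_rot: [3.137, -0.012, -3.124]
force: [-13.8, -8.7, 26.1]
grip_width: 0.0487
grip_force: 45.9
```

Request:
drive_tool(steps="30 0 0 1.5 0;30 0 0 0 0;75 0 0 0 0;75 0 0 0 0;75 0 0 0 0;75 0 0 0 0;75 0 0 0 0;75 0 0 10 0;75 0 0 20 0;75 0 0 30 0;75 0 0 30 0;75 0 0 20 0;75 0 0 0 0")

```text
time_s: 10.97
tool_pos: [0.634, 0.2065, 0.1698]
eef_rot: [3.133, -0.003, -3.123]
force: [0.5, -0.3, -0.5]
grip_width: 0.0638
grip_force: 0.0
```

```bash
python3 - <<'E'
from h import *
s=arm.state(); print(s['time_s'],s['tool_pos'],s['eef_rot'])
c=cam("wrist"); im=arm.read_camera("wrist"); cv2.imwrite("pics/w3.png",im)
print(bars("wrist",.052,im,c)); print(bars("top"))
E
```

```text
10.9667 [0.63404702 0.20647268 0.16984766] [ 3.13313549 -0.00333453 -3.12260744]
[(646, -78, 68, 32, np.float64(-0.191)), (624, 203, 74, 49, np.float64(0.016))]
[(623, 203, 62, 44, np.float64(0.023)), (650, -115, 73, 45, np.float64(-0.198))]
```

View pics/w3.png

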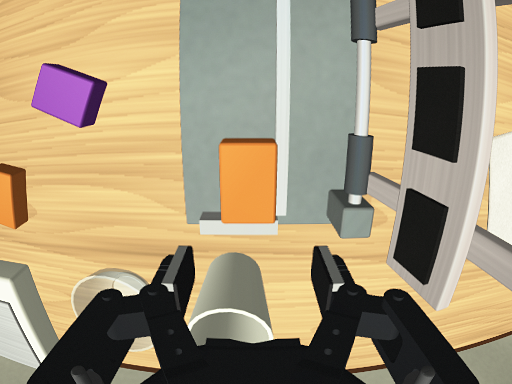

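Bar 1 sits in the corner at (248,180) in the wrist view, flush with both faces. Next is bar B.

Request:
drive_tool(steps="100 1.6 -32 0 -0.0216;100 1.6 -32 0 -0.0216;100 1.6 -32 0 -0.0216;100 1.6 -32 0 -0.0216;100 1.6 -32 0 -0.0216;100 1.6 -32 0 -0.0216;100 1.6 -32 0 -0.0216;100 1.6 -32 0 -0.0216;100 1.6 -32 0 -0.0216;100 1.6 -32 0 -0.0216;100 0 0 0 0;100 0 0 0 0")

```text
time_s: 12.07
tool_pos: [0.6468, -0.1167, 0.1634]
eef_rot: [3.137, -0.012, 2.941]
force: [0.3, 1.6, 0.2]
grip_width: 0.0856
grip_force: 0.0
```

```bash
python3 - <<'E'
from h import *
s=arm.state(); print(s['time_s'],s['tool_pos'],s['eef_rot'])
c=cam("wrist"); im=arm.read_camera("wrist"); cv2.imwrite("pics/w4.png",im)
print(bars("wrist",.032,im,c)); print(bars("top"))
E
```

```text
12.0667 [ 0.64675746 -0.11672976  0.16344991] [ 3.13688288 -0.01190103  2.94074003]
[(652, -113, 73, 49, np.float64(-0.201)), (629, 184, 77, 31, np.float64(-0.026))]
[(626, 202, 69, 44, np.float64(0.009))]
```

Request:
drive_tool(steps="100 3 2 -30 0;100 2 2 -30 0;100 0 0 -30 0;100 0 0 -26 0;100 0 0 -14 0;100 0 0 -6 0;100 0 0 0 0;100 0 0 0 0;30 0 0 0 0;30 0 0 0 0;30 0 0 0 0;30 0 0 0 0;30 0 0 0 0;30 0 0 0 0;30 0 0 0 0")

```text
time_s: 13.42
tool_pos: [0.6533, -0.1104, 0.03]
eef_rot: [3.136, -0.008, 2.945]
force: [-0.4, 0.9, 5.8]
grip_width: 0.0492
grip_force: 41.2
```

Request:
drive_tool(steps="30 0 0 10 0;30 0 0 20 0;30 0 0 30 0;30 0 0 30 0;30 0 0 30 0;30 0 0 0 0")

```text
time_s: 13.92
tool_pos: [0.6553, -0.1109, 0.1552]
eef_rot: [3.135, -0.002, 2.944]
force: [1.7, 0.3, -1.4]
grip_width: 0.0489
grip_force: 42.5
```

```bash
python3 - <<'E'
from h import *
s=arm.state(); print(s['time_s'],s['tool_pos'],s['eef_rot'])
c=cam("wrist"); im=arm.read_camera("wrist"); print(bars("wrist",s['tool_pos'][2]+.005,im,c)); print(bars("top"))
E
```

```text
13.9167 [ 0.65530267 -0.11088422  0.15516671] [ 3.13490919e+00 -1.70409023e-03  2.94431454e+00]
[(652, -110, 72, 48, np.float64(-0.197)), (600, 41, 38, 14, np.float64(-0.029))]
[(626, 202, 69, 44, np.float64(0.009))]
```

Request:
drive_tool(steps="30 -10.9 30.7 0 0.0218;30 -10.9 30.7 0 0.0218;30 -10.9 30.7 0 0.0218;30 -10.9 30.7 0 0.0218;30 -10.9 30.7 0 0.0218;30 -10.9 30.7 0 0.0218;30 -10.9 30.7 0 0.0218;30 -10.9 30.7 0 0.0218;30 -10.9 30.7 0 0.0218;30 -10.9 30.7 0 0.0218;30 0 0 0 0;30 0 0 -25 0;30 0 0 -25 0;30 0 0 0 0;30 0 0 0 0")

```text
time_s: 15.27
tool_pos: [0.5425, 0.1962, 0.0971]
eef_rot: [3.137, -0.014, -3.121]
force: [-0.4, -0.4, -0.2]
grip_width: 0.049
grip_force: 42.3
```

```bash
python3 - <<'E'
from h import *
s=arm.state(); print(s['time_s'],s['tool_pos'],s['eef_rot'])
c=cam("wrist"); im=arm.read_camera("wrist"); print(bars("wrist",s['tool_pos'][2]+.002,im,c)); cv2.imwrite("pics/w5.png",im)
E
```

```text
15.2667 [0.54246181 0.19623243 0.09714654] [ 3.13735525 -0.01416992 -3.12070652]
[(547, 196, 98, 49, np.float64(0.019))]
```

View pics/w5.png

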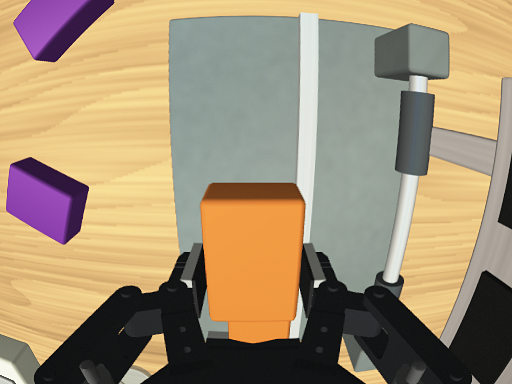

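Bar 2 is held square at (252,250), with bar 1 just beyond it at (260,328). I'll lower it and push +x until it touches.

Request:
drive_tool(steps="30 0 0 -20 0;30 0 0 -15 0;30 0 0 -5 0;30 0 0 -3 0;30 0 0 -1 0;30 0 0 0 0;30 0 0 0 0")

```text
time_s: 15.9
tool_pos: [0.5442, 0.1971, 0.0553]
eef_rot: [3.135, -0.009, -3.12]
force: [0.0, 0.2, -1.2]
grip_width: 0.0489
grip_force: 42.3
```

Request:
drive_tool(steps="30 2 0 0 0;30 2 0 0 0;30 0 0 0 0;30 0 0 0 0")

```text
time_s: 16.23
tool_pos: [0.548, 0.197, 0.0547]
eef_rot: [3.136, -0.01, -3.12]
force: [0.2, 0.3, -1.3]
grip_width: 0.0489
grip_force: 42.3
```

Request:
drive_tool(steps="30 2 0 0 0;30 0 0 0 0;30 0 0 0 0")

```text
time_s: 16.48
tool_pos: [0.5498, 0.197, 0.0544]
eef_rot: [3.136, -0.01, -3.12]
force: [-0.4, -0.6, -1.9]
grip_width: 0.0491
grip_force: 42.3
```

Request:
drive_tool(steps="30 2 0 0 0;30 0 0 0 0;30 0 0 0 0")

```text
time_s: 16.73
tool_pos: [0.5514, 0.1969, 0.0544]
eef_rot: [3.136, -0.011, -3.12]
force: [-2.2, -0.8, -0.4]
grip_width: 0.0486
grip_force: 42.4
```

Request:
drive_tool(steps="30 0 2 -1 0;30 0 1.5 -1 0;30 0 0 0 0;30 0 0 0 0")

```text
time_s: 17.07
tool_pos: [0.5513, 0.2007, 0.0523]
eef_rot: [3.136, -0.011, -3.12]
force: [-2.7, 0.4, -1.2]
grip_width: 0.049
grip_force: 42.4
```

Request:
drive_tool(steps="30 0 1.5 -1 0;30 0 0 0 0;30 0 0 0 0")

```text
time_s: 17.32
tool_pos: [0.5513, 0.2019, 0.0513]
eef_rot: [3.136, -0.011, -3.12]
force: [-2.1, -0.7, -0.8]
grip_width: 0.0492
grip_force: 42.3
```

Request:
drive_tool(steps="30 0 1.5 0 0;30 0 0 0 0;30 0 0 0 0")

```text
time_s: 17.57
tool_pos: [0.5513, 0.202, 0.0513]
eef_rot: [3.137, -0.011, -3.122]
force: [-2.6, -4.6, -0.6]
grip_width: 0.049
grip_force: 42.5
```

Fence contacted. A bit more y and x, then seat it down.

Request:
drive_tool(steps="30 1.5 1 0 0;30 0 0 0 0;30 0 0 0 0")

```text
time_s: 17.82
tool_pos: [0.5514, 0.2022, 0.0512]
eef_rot: [3.138, -0.014, -3.122]
force: [-6.5, -8.1, 3.2]
grip_width: 0.0484
grip_force: 42.9
```

Request:
drive_tool(steps="30 0 0 -1.5 0;30 0 0 0 0;30 0 0 0 0")

```text
time_s: 18.07
tool_pos: [0.5514, 0.2021, 0.05]
eef_rot: [3.138, -0.014, -3.123]
force: [-7.4, -7.0, 6.3]
grip_width: 0.049
grip_force: 43.3
```

Request:
drive_tool(steps="30 0 0 -1 0;30 0 0 0 0;30 0 0 0 0")

```text
time_s: 18.32
tool_pos: [0.5514, 0.2021, 0.05]
eef_rot: [3.138, -0.014, -3.123]
force: [-10.2, -8.7, 18.2]
grip_width: 0.0495
grip_force: 44.6
```

Request:
drive_tool(steps="30 0 0 1.5 0;30 0 0 0 0;75 0 0 0 0;75 0 0 0 0;75 0 0 0 0;75 0 0 0 0;75 0 0 0 0;75 0 0 10 0;75 0 0 20 0;75 0 0 30 0;75 0 0 30 0;75 0 0 20 0;75 0 0 0 0")

```text
time_s: 19.4
tool_pos: [0.5552, 0.2051, 0.1653]
eef_rot: [3.133, -0.004, -3.121]
force: [1.1, 0.6, -0.5]
grip_width: 0.064
grip_force: 0.0
```

```bash
python3 - <<'E'
from h import *
s=arm.state(); print(s['time_s'],s['tool_pos'],s['eef_rot'])
c=cam("wrist"); im=arm.read_camera("wrist"); cv2.imwrite("pics/w6.png",im)
print(bars("wrist",.052,im,c))
# handle: black blob in first top and scene pictures
t=cv2.imread("pics/top0.png"); sc=cv2.imread("pics/scene0.png")
L=[]
for n,i,(x0,x1,y0,y1) in(("top",t,(120,143,150,225)),("scene",sc,(340,385,125,175))):
    m=np.zeros(i.shape[:2],np.uint8); m[y0:y1,x0:x1]=(i[y0:y1,x0:x1].max(2)<50)*255
    k=max(cv2.findContours(m,0,1)[0],key=cv2.contourArea); r=cv2.minAreaRect(k); print(n,r); 
    b=cv2.boxPoints(r); L.append(ray(n,r[0]))
(o1,d1),(o2,d2)=L
A=np.c_[d1,-d2]; q=np.linalg.lstsq(A,o2-o1,rcond=None)[0]; print(o1+d1*q[0],o2+d2*q[1])
print("pred px",[proj(n,(.5445,.3317,.257)) for n in("top","scene")])
E
```

```text
19.4 [0.55518964 0.20506203 0.165299  ] [ 3.13284923 -0.00405467 -3.12060164]
[(586, 203, 151, 49, np.float64(0.014))]
top ((130.84886169433594, 179.54586791992188), (4.614884376525879, 43.04526901245117), 3.094058036804199)
scene ((363.2264099121094, 149.29244995117188), (20.5174560546875, 0.7985835671424866), 47.48955154418945)
[0.56152956 0.3396685  0.26355556] [0.55878321 0.33366461 0.26116651]
pred px [(np.float64(134.25898663086764), np.float64(186.03218840202769)), (np.float64(359.98666677516434), np.float64(147.56388495163148))]
```

View pics/w6.png

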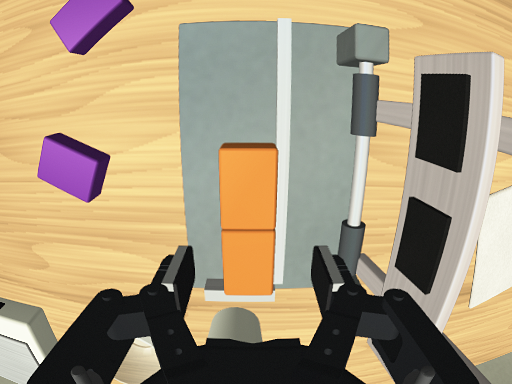

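The row reads 151 x 49 mm, so both bars are flush and tight. I'll rise above the lid and take a close look at the handle.

Request:
drive_tool(steps="75 0 0 35 0;75 0 0 35 0;75 0 0 35 0;75 0 0 35 0;75 0 0 35 0;75 0 0 35 0;75 -2 25 0 0;75 -2 25 0 0;75 -2 25 0 0;75 -2 25 0 0;75 -2 25 0 0;75 0 10 0 0;75 0 0 0 0;75 0 0 0 0")

```text
time_s: 20.62
tool_pos: [0.5431, 0.3388, 0.3696]
eef_rot: [3.137, -0.011, -3.12]
force: [1.0, 0.1, 0.1]
grip_width: 0.0639
grip_force: 0.0
```

```bash
python3 - <<'E'
from h import *
s=arm.state(); print(s['time_s'],s['tool_pos'],s['eef_rot'])
c=cam("wrist"); im=arm.read_camera("wrist"); cv2.imwrite("pics/w7.png",im)
print("pred", proj("wrist",(.5445,.3317,.257),c),proj("wrist",(.5445,.340,.257),c)); K,R,t=c; print(-R.T@t,K.tolist())
E
```

```text
20.6167 [0.5431117  0.33876802 0.36964249] [ 3.13726373 -0.01118763 -3.12002727]
pred (np.float64(243.65915596017936), np.float64(198.32613259474303)) (np.float64(253.2789843562834), np.float64(198.51399435336697))
[0.46078419 0.33664048 0.49941035] [[297.3186396354542, 0.0, 252.53809596239475], [0.0, 297.3186396354542, 195.0881140854719], [0.0, 0.0, 1.0]]
```

View pics/w7.png

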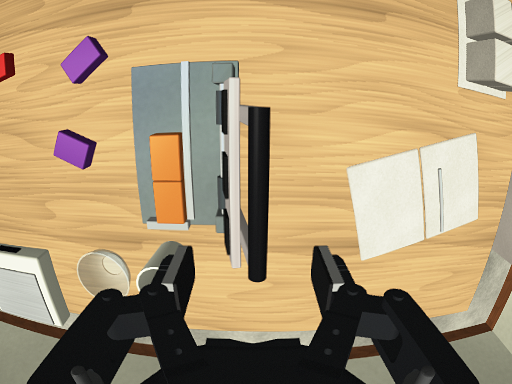

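```bash
python3 - <<'E'
from h import *
c=cam("wrist"); im=cv2.imread("pics/w7.png"); g=im.max(2)
for r in(125,150,194,230): 
    q=np.where(g[r,243:280]<60)[0]+243; a,b=q.min(),q.max(); print(r,a,b,(onz("wrist",((a+b)/2,r),.257,c)*1000).round(1),(onz("wrist",(a-.5,r),.257,c)-onz("wrist",(b+.5,r),.257,c)).round(4))
for r in(90,110): print(im[r,176:196].max(1), (onz("wrist",(182,r),.03,c)*1000).round(1))
print(bars("wrist",.052,im,c))
E
```

```text
125 248 268 [481.9 341.5 257. ] [ 0.0004 -0.0171  0.    ]
150 248 268 [502.6 342.  257. ] [ 0.0004 -0.0173  0.    ]
194 248 268 [540.9 343.  257. ] [ 0.0003 -0.0181  0.    ]
230 248 267 [575.  343.5 257. ] [ 0.0003 -0.018   0.    ]
[144 147 145 142 148 203 229 226 224 226 228 227 168  75 147 150 146 147
 146 146] [445.3 226.1  30. ]
[149 148 147 148 144 184 225 225 225 223 227 223 222  78 128 152 149 149
 148 150] [477.4 225.9  30. ]
[(588, 202, 148, 49, np.float64(0.015))]
```

The handle is at y=343, z≈255–257. This matches a circle about the hinge (y≈296.5, z=60, R=200.4) from 103.7° open to 3.4° shut. I'll grip it from above.

Request:
drive_tool(steps="75 0 4 -20 0;75 0 0 -25 0;75 0 0 -25 0;75 0 0 -25 0;75 0 0 -15 0;75 0 0 -7 0;75 0 0 0 0;75 0 0 0 0;50 0 0 0 0;50 0 0 0 0;50 0 0 0 0")

```text
time_s: 21.58
tool_pos: [0.5436, 0.3436, 0.2545]
eef_rot: [3.135, -0.009, -3.12]
force: [0.2, 0.1, -0.2]
grip_width: 0.0425
grip_force: 0.0
```

Request:
drive_tool(steps="25 0 0 0 0;25 0 0 0 0;25 0 0 0 0;10 0 0 0 0;10 0 0 0 0;10 0 0 0 0;10 0 0 0 0;10 0 0 0 0")

```text
time_s: 22.25
tool_pos: [0.5431, 0.344, 0.2537]
eef_rot: [3.135, -0.01, -3.12]
force: [-0.9, 2.7, 3.2]
grip_width: 0.0164
grip_force: 39.2
```

```bash
python3 - <<'E'
import numpy as np
th=np.deg2rad(np.linspace(103.67,3.43,41)); y=-200.4*np.cos(th); z=200.4*np.sin(th)
for i,(a,b) in enumerate(zip(np.diff(y),np.diff(z))): print(i,round(-a*.019,1),round(a,1),round(b,1),'| cum',round(y[i+1]-y[0],1),round(z[i+1]-z[0],1))
E
```

```text
0 0.2 -8.6 1.9 | cum -8.6 1.9
1 0.2 -8.6 1.5 | cum -17.2 3.4
2 0.2 -8.7 1.1 | cum -25.9 4.5
3 0.2 -8.7 0.7 | cum -34.6 5.3
4 0.2 -8.8 0.4 | cum -43.4 5.6
5 0.2 -8.8 -0.0 | cum -52.1 5.6
6 0.2 -8.8 -0.4 | cum -60.9 5.2
7 0.2 -8.7 -0.8 | cum -69.6 4.4
8 0.2 -8.7 -1.2 | cum -78.3 3.3
9 0.2 -8.6 -1.5 | cum -86.9 1.7
10 0.2 -8.6 -1.9 | cum -95.5 -0.2
11 0.2 -8.5 -2.3 | cum -103.9 -2.5
12 0.2 -8.4 -2.7 | cum -112.3 -5.1
13 0.2 -8.2 -3.0 | cum -120.5 -8.2
14 0.2 -8.1 -3.4 | cum -128.6 -11.5
15 0.2 -7.9 -3.7 | cum -136.5 -15.3
16 0.1 -7.8 -4.1 | cum -144.3 -19.3
17 0.1 -7.6 -4.4 | cum -151.9 -23.7
18 0.1 -7.4 -4.7 | cum -159.3 -28.5
19 0.1 -7.2 -5.1 | cum -166.4 -33.5
20 0.1 -6.9 -5.4 | cum -173.4 -38.9
21 0.1 -6.7 -5.7 | cum -180.0 -44.5
22 0.1 -6.4 -5.9 | cum -186.5 -50.5
23 0.1 -6.2 -6.2 | cum -192.7 -56.7
24 0.1 -5.9 -6.5 | cum -198.6 -63.2
25 0.1 -5.6 -6.7 | cum -204.2 -69.9
26 0.1 -5.3 -7.0 | cum -209.5 -76.9
27 0.1 -5.0 -7.2 | cum -214.5 -84.1
28 0.1 -4.7 -7.4 | cum -219.1 -91.5
29 0.1 -4.3 -7.6 | cum -223.5 -99.1
30 0.1 -4.0 -7.8 | cum -227.5 -106.9
31 0.1 -3.7 -8.0 | cum -231.2 -114.9
32 0.1 -3.3 -8.1 | cum -234.5 -123.0
33 0.1 -3.0 -8.3 | cum -237.4 -131.2
34 0.0 -2.6 -8.4 | cum -240.0 -139.6
35 0.0 -2.2 -8.5 | cum -242.3 -148.1
36 0.0 -1.9 -8.6 | cum -244.1 -156.7
37 0.0 -1.5 -8.6 | cum -245.6 -165.3
38 0.0 -1.1 -8.7 | cum -246.7 -174.0
39 0.0 -0.7 -8.7 | cum -247.4 -182.7
```

Request:
drive_tool(steps="10 0.2 -8.6 1.9 0;10 0.2 -8.6 1.5 0;10 0.2 -8.7 1.1 0;10 0.2 -8.7 0.7 0;10 0.2 -8.8 0.4 0;10 0 0 0 0")

```text
time_s: 22.75
tool_pos: [0.544, 0.3002, 0.2602]
eef_rot: [3.133, -0.01, -3.121]
force: [-3.4, 6.5, 7.8]
grip_width: 0.0166
grip_force: 41.6
```

Request:
drive_tool(steps="10 0.2 -8.8 0 0;10 0.2 -8.8 -0.4 0;10 0.2 -8.7 -0.8 0;10 0.2 -8.7 -1.2 0;10 0.2 -8.6 -1.5 0;10 0 0 0 0")

```text
time_s: 23.25
tool_pos: [0.5449, 0.2558, 0.2556]
eef_rot: [3.135, -0.01, -3.121]
force: [-3.1, 2.6, 8.1]
grip_width: 0.0165
grip_force: 42.3
```

Forces are small. Continuing the arc.

Request:
drive_tool(steps="10 0.2 -8.6 -1.9 0;10 0.2 -8.5 -2.3 0;10 0.2 -8.4 -2.7 0;10 0.2 -8.2 -3 0;10 0.2 -8.1 -3.4 0;10 0.2 -7.9 -3.7 0;10 0.1 -7.8 -4.1 0;10 0 0 0 0")

```text
time_s: 23.92
tool_pos: [0.5461, 0.1986, 0.2338]
eef_rot: [3.135, -0.011, -3.121]
force: [-2.7, 3.3, 4.8]
grip_width: 0.0163
grip_force: 42.4
```

Request:
drive_tool(steps="10 0.1 -7.6 -4.4 0;10 0.1 -7.4 -4.7 0;10 0.1 -7.2 -5.1 0;10 0.1 -6.9 -5.4 0;10 0.1 -6.7 -5.7 0;10 0.1 -6.4 -5.9 0;10 0 0 0 0")

```text
time_s: 24.5
tool_pos: [0.5471, 0.1571, 0.2024]
eef_rot: [3.135, -0.01, -3.12]
force: [-1.3, 5.2, 5.3]
grip_width: 0.0167
grip_force: 42.7
```

Request:
drive_tool(steps="10 0.1 -6.2 -6.2 0;10 0.1 -5.9 -6.5 0;10 0.1 -5.6 -6.7 0;10 0.1 -5.3 -7 0;10 0.1 -5 -7.2 0;10 0.1 -4.7 -7.4 0;10 0 0 0 0")

```text
time_s: 25.08
tool_pos: [0.5477, 0.1251, 0.1612]
eef_rot: [3.135, -0.011, -3.12]
force: [-1.3, 7.4, 4.6]
grip_width: 0.0165
grip_force: 43.5
```

Request:
drive_tool(steps="10 0.1 -4.3 -7.6 0;10 0.1 -4 -7.8 0;10 0.1 -3.7 -8 0;10 0.1 -3.3 -8.1 0;10 0.1 -3 -8.3 0;10 0 -2.6 -8.4 0;10 0 0 0 0")

```text
time_s: 25.67
tool_pos: [0.5481, 0.1046, 0.1129]
eef_rot: [3.134, -0.011, -3.119]
force: [-1.6, 8.0, 6.9]
grip_width: 0.0163
grip_force: 45.0
```

Request:
drive_tool(steps="10 0 -2.2 -8.5 0;10 0 -1.9 -8.6 0;10 0 -1.5 -8.6 0;10 0 0 0 0;10 0 -1.1 -5 0;10 0 0 0 0")

```text
time_s: 26.17
tool_pos: [0.5482, 0.0985, 0.0829]
eef_rot: [3.134, -0.011, -3.119]
force: [-1.5, 8.4, 10.0]
grip_width: 0.0165
grip_force: 46.5
```

Request:
drive_tool(steps="10 0 -0.4 -4 0;10 0 -0.2 -4 0;10 0 0 -2 0;10 0 0 0 0;10 0 0 0 0")

```text
time_s: 26.58
tool_pos: [0.5482, 0.0974, 0.0734]
eef_rot: [3.134, -0.011, -3.119]
force: [-2.0, 5.9, 10.4]
grip_width: 0.0163
grip_force: 46.9
```

Request:
drive_tool(steps="10 0 0 -2 0;10 0 0 0 0;10 0 0 0 0")

```text
time_s: 26.83
tool_pos: [0.5482, 0.0973, 0.0714]
eef_rot: [3.134, -0.01, -3.119]
force: [-2.1, 5.9, 9.2]
grip_width: 0.0167
grip_force: 47.1
```

```bash
python3 - <<'E'
from h import *
i=arm.read_camera("scene"); cv2.imwrite("pics/s3.png",cv2.resize(i[120:270,230:430],None,fx=4,fy=4,interpolation=cv2.INTER_CUBIC))
E
```

```text
(no output)
```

View pics/s3.png

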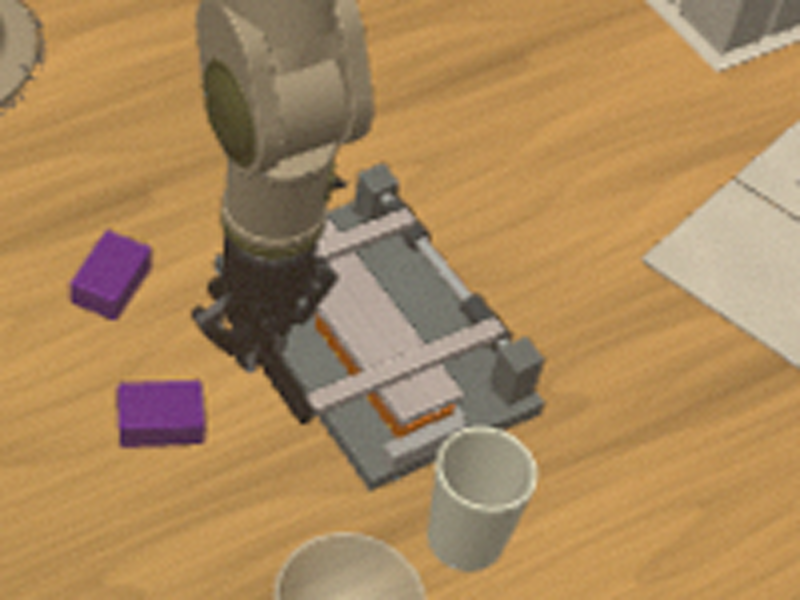

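The lid is down over the orange row at about (400,400) and close to shut. I'll press further until the force rises.

Request:
drive_tool(steps="10 0 0 -1.5 0;10 0 0 0 0;10 0 0 0 0")

```text
time_s: 27.13
tool_pos: [0.5482, 0.0972, 0.0699]
eef_rot: [3.135, -0.01, -3.119]
force: [-2.1, 5.6, 10.3]
grip_width: 0.0162
grip_force: 47.2
```

Request:
drive_tool(steps="10 0 0 -1.5 0;10 0 0 0 0;10 0 0 0 0")

```text
time_s: 27.38
tool_pos: [0.5483, 0.0971, 0.0685]
eef_rot: [3.135, -0.01, -3.119]
force: [-1.8, 5.1, 9.8]
grip_width: 0.0165
grip_force: 47.2
```

Request:
drive_tool(steps="10 0 0 -1.5 0;10 0 0 0 0;10 0 0 0 0")

```text
time_s: 27.63
tool_pos: [0.5482, 0.097, 0.067]
eef_rot: [3.135, -0.01, -3.119]
force: [-2.2, 5.2, 9.9]
grip_width: 0.0163
grip_force: 47.3
```

Request:
drive_tool(steps="10 0 0 -1.5 0;10 0 0 0 0;10 0 0 0 0")

```text
time_s: 27.88
tool_pos: [0.5482, 0.097, 0.066]
eef_rot: [3.134, -0.01, -3.119]
force: [-2.8, 4.8, 17.4]
grip_width: 0.0165
grip_force: 47.9
```

Request:
drive_tool(steps="10 0 0 -1.5 0;10 0 0 0 0;10 0 0 0 0")

```text
time_s: 28.13
tool_pos: [0.5483, 0.0969, 0.0649]
eef_rot: [3.134, -0.01, -3.119]
force: [-4.1, 4.4, 22.5]
grip_width: 0.0164
grip_force: 48.9
```

Request:
drive_tool(steps="10 0 0 -1.5 0;10 0 0 0 0;10 0 0 0 0")

```text
time_s: 28.38
tool_pos: [0.5483, 0.0968, 0.0641]
eef_rot: [3.134, -0.01, -3.12]
force: [-6.9, 4.4, 31.8]
grip_width: 0.0166
grip_force: 49.8
```

Force climbed from 10 to 32 N, so the lid is fully shut. Holding for a little over 2 s.

Request:
drive_tool(steps="10 0 0 0 0;10 0 0 0 0;10 0 0 0 0;10 0 0 0 0;10 0 0 0 0;10 0 0 0 0;10 0 0 0 0;10 0 0 0 0;10 0 0 0 0;10 0 0 0 0;10 0 0 0 0;10 0 0 0 0;10 0 0 0 0")

```text
time_s: 29.47
tool_pos: [0.5482, 0.0968, 0.0641]
eef_rot: [3.134, -0.009, -3.119]
force: [-6.5, 3.7, 32.5]
grip_width: 0.0163
grip_force: 49.8
```

Request:
drive_tool(steps="10 0 0 0 0;10 0 0 0 0;10 0 0 0 0;10 0 0 0 0;10 0 0 0 0;10 0 0 0 0;10 0 0 0 0;10 0 0 0 0;10 0 0 0 0;10 0 0 0 0;10 0 0 0 0")

```text
time_s: 30.38
tool_pos: [0.5483, 0.0968, 0.0641]
eef_rot: [3.134, -0.009, -3.119]
force: [-7.2, 3.4, 31.3]
grip_width: 0.0163
grip_force: 49.8
```

Held for about 2.5 s. Now I'll let it up slowly along the reversed arc.

Request:
drive_tool(steps="10 0 0 1 0;10 0 0 1 0;10 0 0.35 4.35 0;10 0 0.35 4.35 0;10 0 0.55 4.35 0;10 0 0.55 4.35 0;10 0 0.75 4.3 0;10 0 0.75 4.3 0;10 0 0.95 4.3 0;10 0 0.95 4.3 0;10 0 1.1 4.25 0;10 0 1.1 4.25 0;10 0 1.3 4.2 0;10 0 1.3 4.2 0;10 0 1.5 4.15 0;10 0 1.5 4.15 0;10 0 1.65 4.05 0;10 0 1.65 4.05 0;10 0 1.85 4 0;10 0 1.85 4 0")

```text
time_s: 32.05
tool_pos: [0.5479, 0.1171, 0.14]
eef_rot: [3.135, -0.011, -3.119]
force: [-0.2, 7.5, 1.1]
grip_width: 0.0165
grip_force: 50.5
```

Request:
drive_tool(steps="10 -0.1 2 3.9 0;10 0 2 3.9 0;10 -0.1 2.15 3.8 0;10 0 2.15 3.8 0;10 -0.1 2.35 3.7 0;10 0 2.35 3.7 0;10 -0.1 2.5 3.6 0;10 0 2.5 3.6 0;10 -0.1 2.65 3.5 0;10 0 2.65 3.5 0;10 -0.1 2.8 3.35 0;10 0 2.8 3.35 0;10 -0.1 2.95 3.25 0;10 0 2.95 3.25 0;10 -0.1 3.1 3.1 0;10 0 3.1 3.1 0;10 -0.1 3.2 2.95 0;10 0 3.2 2.95 0")

```text
time_s: 33.55
tool_pos: [0.5471, 0.1659, 0.2015]
eef_rot: [3.134, -0.011, -3.118]
force: [1.4, 11.3, -9.0]
grip_width: 0.0165
grip_force: 51.6
```

Request:
drive_tool(steps="10 -0.1 3.35 2.7 0;10 0 3.35 2.7 0;10 -0.1 3.45 2.6 0;10 0 3.45 2.6 0;10 -0.1 3.6 2.5 0;10 0 3.6 2.5 0;10 -0.1 3.7 2.3 0;10 0 3.7 2.3 0;10 -0.1 3.8 2.2 0;10 0 3.8 2.2 0;10 -0.1 3.9 2 0;10 0 3.9 2 0;10 -0.1 3.95 1.8 0;10 -0.1 3.95 1.8 0;10 -0.1 4.05 1.7 0;10 -0.1 4.05 1.7 0;10 -0.1 4.1 1.5 0;10 -0.1 4.1 1.5 0")

```text
time_s: 35.05
tool_pos: [0.5461, 0.2309, 0.2413]
eef_rot: [3.136, -0.01, -3.121]
force: [-1.5, -0.3, 3.4]
grip_width: 0.0163
grip_force: 49.9
```

Request:
drive_tool(steps="10 -0.1 4.2 1.35 0;10 -0.1 4.2 1.35 0;10 -0.1 4.25 1.15 0;10 -0.1 4.25 1.15 0;10 -0.1 4.3 0.95 0;10 -0.1 4.3 0.95 0;10 -0.1 4.3 0.75 0;10 -0.1 4.3 0.75 0;10 -0.1 4.35 0.6 0;10 -0.1 4.35 0.6 0;10 -0.1 4.35 0.4 0;10 -0.1 4.35 0.4 0;10 -0.1 4.4 0.2 0;10 -0.1 4.4 0.2 0;10 -0.1 4.4 0 0;10 -0.1 4.4 0 0;10 -0.1 4.4 -0.2 0;10 -0.1 4.4 -0.2 0;10 0 4.35 -0.35 0;10 0 4.35 -0.35 0")

```text
time_s: 36.72
tool_pos: [0.5445, 0.318, 0.2503]
eef_rot: [3.136, -0.01, -3.121]
force: [5.9, 0.3, -0.4]
grip_width: 0.0167
grip_force: 50.8
```

Request:
drive_tool(steps="10 -0.1 4.35 -0.6 0;10 -0.1 4.35 -0.6 0;10 -0.1 4.3 -0.7 0;10 0 3 -0.6 0;10 0 2 -0.6 0;10 0 2 -0.4 0;10 0 1 -0.2 0;10 0 0 0 0;10 0 0 0 0")

```text
time_s: 37.47
tool_pos: [0.544, 0.3391, 0.2465]
eef_rot: [3.135, -0.01, -3.12]
force: [4.7, 2.4, -0.9]
grip_width: 0.0164
grip_force: 51.3
```

Continuing the last few millimetres to the open stop.

Request:
drive_tool(steps="10 0 1.5 -0.3 0;10 0 1.5 -0.3 0;10 0 1 -0.2 0;10 0 0 0 0;10 0 0 0 0")

```text
time_s: 37.88
tool_pos: [0.544, 0.3426, 0.2457]
eef_rot: [3.136, -0.01, -3.12]
force: [5.4, 1.5, -1.4]
grip_width: 0.0165
grip_force: 51.3
```

Request:
drive_tool(steps="10 0 1 -0.2 0;10 0 1 -0.2 0;10 0 0 0 0;10 0 0 0 0")

```text
time_s: 38.22
tool_pos: [0.5439, 0.3441, 0.2454]
eef_rot: [3.137, -0.011, -3.121]
force: [6.4, -2.5, -0.4]
grip_width: 0.0167
grip_force: 51.3
```

The y-force reversed at the same y where I first gripped it, so the lid is against its stop. One more millimetre, then release and rise.

Request:
drive_tool(steps="10 0 1 0 0;10 0 0 0 0;22 0 0 0 0;24 0 0 0 0;28 0 0 0 0;35 0 0 0 0;45 0 0 0 0;60 0 0 0 0;60 0 0 0 0;60 0 0 0 0;60 0 0 10 0;60 0 0 20 0;60 0 0 30 0;60 0 0 30 0;60 0 0 30 0;60 0 0 0 0;60 0 0 0 0")

```text
time_s: 39.63
tool_pos: [0.5447, 0.3458, 0.3682]
eef_rot: [3.133, -0.007, -3.121]
force: [-0.3, -0.3, -0.3]
grip_width: 0.0516
grip_force: 0.0
```

```bash
python3 - <<'E'
from h import *
s=arm.state(); print(s['time_s'],s['tool_pos'],s['eef_rot'])
c=cam("wrist"); im=arm.read_camera("wrist"); cv2.imwrite("pics/w8.png",im); g=im.max(2)
for r in(150,194): 
    q=np.where(g[r,235:285]<60)[0]+235; a,b=q.min(),q.max(); print(r,a,b,(onz("wrist",((a+b)/2,r),.257,c)*1000).round(1))
print(bars("wrist",.052,im,c))
E
```

```text
39.6333 [0.54465943 0.34581235 0.36824037] [ 3.13305313 -0.00698204 -3.12050516]
150 240 260 [504.  343.9 257. ]
194 240 259 [542.  344.2 257. ]
[(587, 203, 148, 49, np.float64(0.017))]
```

View pics/w8.png

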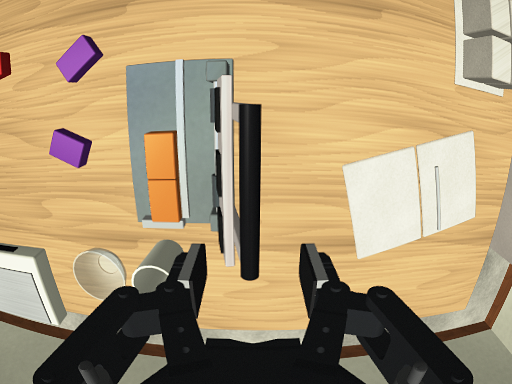

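The handle is back at y=344 and the lid is fully open. The bars are undisturbed at (162,175). I'll pick bar 2, at (549.5,202).

Request:
drive_tool(steps="100 1 -29 0 0;100 1 -29 0 0;100 1 -29 0 0;100 1 -29 0 0;100 1 -28 0 0;100 0 0 -35 0;100 0 0 -35 0;100 0 0 -35 0;100 0 0 -35 0;100 0 0 -35 0;100 0 0 -35 0;100 0 0 -25 0;100 0 0 0 0;100 0 0 0 0")

```text
time_s: 40.85
tool_pos: [0.5479, 0.201, 0.1292]
eef_rot: [3.138, -0.014, -3.121]
force: [-0.3, -0.3, 0.9]
grip_width: 0.0856
grip_force: 0.0
```

```bash
python3 - <<'E'
from h import *
s=arm.state(); print(s['time_s'],s['tool_pos'],s['eef_rot'])
c=cam("wrist"); im=arm.read_camera("wrist"); print(bars("wrist",.052,im,c))
E
```

```text
40.85 [0.54787366 0.20099447 0.12917461] [ 3.13761859 -0.01423261 -3.12077488]
[(587, 203, 148, 49, np.float64(0.017))]
```

Request:
drive_tool(steps="100 0.7 0.5 -25 0;100 0.7 0.5 -25 0;100 0 0 -18 0;100 0 0 -8 0;100 0 0 0 0;100 0 0 0 0;30 0 0 0 0;30 0 0 0 0;30 0 0 0 0;30 0 0 0 0;30 0 0 0 0;30 0 0 0 0;30 0 0 0 0")

```text
time_s: 41.98
tool_pos: [0.551, 0.202, 0.0559]
eef_rot: [3.136, -0.009, -3.121]
force: [-1.7, -2.8, 9.4]
grip_width: 0.0485
grip_force: 40.5
```

Request:
drive_tool(steps="30 0 0 5 0;30 0 0 10 0;30 0 0 25 0;30 0 0 30 0;30 0 0 30 0;30 0 0 0 0;30 0 0 0 0")

```text
time_s: 42.57
tool_pos: [0.5512, 0.2034, 0.157]
eef_rot: [3.134, -0.007, -3.12]
force: [0.2, -0.7, -1.3]
grip_width: 0.0486
grip_force: 42.2
```

Request:
drive_tool(steps="30 -3 -29 0 -0.0035;30 -3 -29 0 -0.0035;30 -3 -29 0 -0.0035;30 -3 -29 0 -0.0035;30 -3 -29 0 -0.0035;30 -3 -29 0 -0.0035;30 -3 -29 0 -0.0035;30 -3 -29 0 -0.0035;30 -3 -29 0 -0.0035;30 -3 -29 0 -0.0035;30 -3 -29 0 -0.0035;30 -3 -29 0 -0.0035;30 -3 -29 0 -0.0035;30 -3 -29 0 -0.0035;30 -3 -29 0 -0.0035;30 -3 -29 0 -0.0035;30 -3 -29 0 -0.0035;30 -3 -29 0 -0.0035;30 -4 -24 0 -0.0035;30 0 0 0 0")

```text
time_s: 44.23
tool_pos: [0.4902, -0.3489, 0.154]
eef_rot: [3.138, -0.011, 3.09]
force: [-0.5, -0.1, -1.6]
grip_width: 0.0484
grip_force: 42.2
```

Request:
drive_tool(steps="30 0 0 0 0;30 0 0 -25 0;30 0 0 -25 0;30 0 0 0 0;30 0 0 0 0")

```text
time_s: 44.65
tool_pos: [0.4919, -0.3415, 0.1035]
eef_rot: [3.133, -0.013, 3.098]
force: [0.5, -0.8, -1.5]
grip_width: 0.0486
grip_force: 42.2
```

```bash
python3 - <<'E'
from h import *
s=arm.state(); print(s['time_s'],s['tool_pos'],s['eef_rot'],s['joint_positions'].round(2))
c=cam("wrist"); im=arm.read_camera("wrist"); cv2.imwrite("pics/w9.png",im); print(bars("wrist",s['tool_pos'][2]-.004,im,c),bars("top"))
E
```

```text
44.65 [ 0.49186704 -0.34146141  0.10348386] [ 3.13331472 -0.01343309  3.09778922] [ 0.38  0.65  0.19  2.   -0.24  0.53  2.27]
[(487, -341, 81, 49, np.float64(-0.047))] [(470, -365, 52, 29, np.float64(1.479)), (626, 202, 69, 44, np.float64(0.009))]
```

View pics/w9.png

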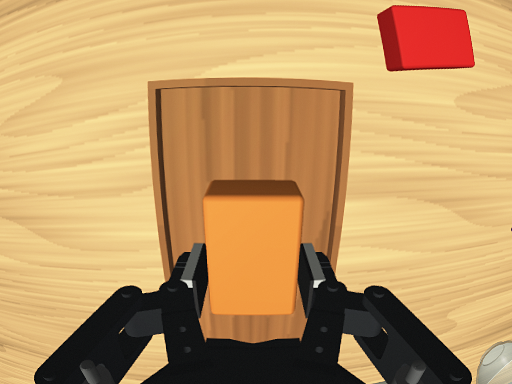

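The bar is held over the tray at (252,248), aligned and centred. I'll lower and release it.

Request:
drive_tool(steps="30 0 0 -20 0;30 0 0 -20 0;30 0 0 -12 0;30 0 0 -5 0;30 0 0 -2 0;30 0 0 0 0;30 0 0 0 0")

```text
time_s: 45.33
tool_pos: [0.4928, -0.3436, 0.0464]
eef_rot: [3.136, -0.009, 3.096]
force: [-0.1, -0.6, -1.5]
grip_width: 0.0485
grip_force: 42.2
```

Request:
drive_tool(steps="30 0 0 -1.5 0;30 0 0 0 0;30 0 0 0 0")

```text
time_s: 45.58
tool_pos: [0.4926, -0.3435, 0.0445]
eef_rot: [3.136, -0.01, 3.096]
force: [0.3, -0.4, -0.7]
grip_width: 0.0485
grip_force: 42.2
```

Request:
drive_tool(steps="30 0 0 -1.5 0;30 0 0 0 0;30 0 0 0 0")

```text
time_s: 45.83
tool_pos: [0.4923, -0.3433, 0.0425]
eef_rot: [3.136, -0.01, 3.096]
force: [0.4, 0.2, -2.3]
grip_width: 0.0489
grip_force: 42.2
```

Request:
drive_tool(steps="30 0 0 -1 0;30 0 0 0 0;30 0 0 0 0;75 0 0 0 0;75 0 0 0 0;75 0 0 0 0;75 0 0 0 0;75 0 0 10 0;75 0 0 20 0;75 0 0 30 0;75 0 0 30 0;75 0 0 25 0;75 0 0 0 0")

```text
time_s: 46.92
tool_pos: [0.494, -0.3448, 0.162]
eef_rot: [3.139, -0.004, 3.096]
force: [1.0, -1.1, 0.3]
grip_width: 0.0643
grip_force: 0.0
```

Request:
drive_tool(steps="100 6.5 28 0 0.0035;100 6.5 28 0 0.0035;100 6.5 28 0 0.0035;100 6.5 28 0 0.0035;100 6.5 28 0 0.0035;100 6.5 28 0 0.0035;100 6.5 28 0 0.0035;100 6.5 28 0 0.0035;100 6.5 28 0 0.0035;100 6.5 28 0 0.0035;100 6.5 28 0 0.0035;100 6.5 28 0 0.0035;100 6.5 28 0 0.0035;100 6.5 28 0 0.0035;100 6.5 28 0 0.0035;100 6.5 28 0 0.0035;100 6.5 28 0 0.0035;100 6.5 28 0 0.0035;100 6.5 28 0 0.0035;100 6.5 14 0 0.0035")

```text
time_s: 48.58
tool_pos: [0.622, 0.2072, 0.1564]
eef_rot: [3.134, -0.011, -3.113]
force: [-0.4, 0.7, -0.8]
grip_width: 0.0853
grip_force: 0.0
```

Request:
drive_tool(steps="100 0 0 0 0;100 0 0 -10 0;100 0 0 0 0")

```text
time_s: 48.83
tool_pos: [0.6214, 0.2007, 0.1449]
eef_rot: [3.137, -0.012, -3.118]
force: [-0.3, -0.1, -0.3]
grip_width: 0.0857
grip_force: 0.0
```

```bash
python3 - <<'E'
from h import *
s=arm.state(); print(s['time_s'],s['tool_pos'],s['eef_rot'])
c=cam("wrist"); im=arm.read_camera("wrist"); print(bars("wrist",.052,im,c),bars("top",.038))
E
```

```text
48.8333 [0.62144046 0.2007086  0.14489685] [ 3.13742933 -0.01244888 -3.11821731]
[(624, 203, 74, 49, np.float64(0.017))] [(491, -347, 75, 51, np.float64(-0.02)), (613, 201, 44, 44, np.float64(0.009))]
```

Request:
drive_tool(steps="100 1 1 -25 0;100 1 1 -25 0;100 0 0 -25 0;100 0 0 -15 0;100 0 0 -3 0;100 0 0 0 0;100 0 0 0 0;30 0 0 0 0;30 0 0 0 0;30 0 0 0 0;30 0 0 0 0;30 0 0 0 0;30 0 0 0 0;30 0 0 0 0")

```text
time_s: 50.1
tool_pos: [0.6251, 0.2031, 0.0551]
eef_rot: [3.137, -0.009, -3.118]
force: [-1.2, -5.4, 8.9]
grip_width: 0.049
grip_force: 41.5
```

Request:
drive_tool(steps="30 0 0 5 0;30 0 0 10 0;30 0 0 25 0;30 0 0 30 0;30 0 0 30 0;30 0 0 0 0;30 0 0 0 0")

```text
time_s: 50.68
tool_pos: [0.6252, 0.2058, 0.1563]
eef_rot: [3.133, -0.006, -3.116]
force: [-0.1, 0.2, -2.5]
grip_width: 0.0483
grip_force: 42.6
```

Request:
drive_tool(steps="30 -2 -29 0 -0.004;30 -2 -29 0 -0.004;30 -2 -29 0 -0.004;30 -2 -29 0 -0.004;30 -2 -29 0 -0.004;30 -2 -29 0 -0.004;30 -2 -29 0 -0.004;30 -2 -29 0 -0.004;30 -2 -29 0 -0.004;30 -2 -29 0 -0.004;30 -2 -29 0 -0.004;30 -2 -29 0 -0.004;30 -2 -29 0 -0.004;30 -2 -29 0 -0.004;30 -2 -29 0 -0.004;30 -2 -29 0 -0.004;30 -2 -29 0 -0.004;30 -1 -29 0 -0.004;30 0 -28 0 -0.004;30 0 0 0 0")

```text
time_s: 52.35
tool_pos: [0.5874, -0.352, 0.1529]
eef_rot: [3.139, -0.011, 3.084]
force: [-0.4, -0.5, -0.4]
grip_width: 0.0485
grip_force: 42.6
```

Request:
drive_tool(steps="30 0 0 0 0;30 0 0 -25 0;30 0 0 -25 0;30 0 0 0 0;30 0 0 0 0")

```text
time_s: 52.77
tool_pos: [0.5889, -0.3431, 0.1021]
eef_rot: [3.133, -0.014, 3.092]
force: [0.4, -0.2, -1.1]
grip_width: 0.0486
grip_force: 42.6
```

```bash
python3 - <<'E'
from h import *
s=arm.state(); print(s['time_s'],s['tool_pos'],s['eef_rot'])
c=cam("wrist"); im=arm.read_camera("wrist"); cv2.imwrite("pics/w10.png",im); print(bars("wrist",s['tool_pos'][2]-.004,im,c),bars("wrist",.038,im,c))
E
```

```text
52.7667 [ 0.58885013 -0.34312521  0.10213741] [ 3.13325392 -0.01366721  3.09203939]
[(586, -343, 81, 50, np.float64(-0.055)), (497, -342, 51, 34, np.float64(-0.049))] [(621, -344, 118, 72, np.float64(-0.055)), (492, -343, 74, 50, np.float64(-0.049))]
```

View pics/w10.png

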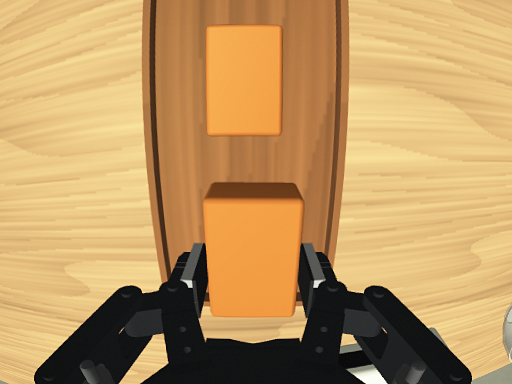

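Bar 2 lies flat in the tray at (244,80). Bar 1 is held over its place with about a 20 mm gap. I'll lower and release it.

Request:
drive_tool(steps="30 0 0 -20 0;30 0 0 -20 0;30 0 0 -12 0;30 0 0 -5 0;30 0 0 -2 0;30 0 0 0 0;30 0 0 0 0")

```text
time_s: 53.4
tool_pos: [0.5899, -0.3457, 0.0456]
eef_rot: [3.136, -0.009, 3.09]
force: [0.8, -0.0, -1.1]
grip_width: 0.0486
grip_force: 42.6
```

Request:
drive_tool(steps="30 0 0 -1.5 0;30 0 0 0 0;30 0 0 0 0")

```text
time_s: 53.65
tool_pos: [0.5896, -0.3454, 0.0435]
eef_rot: [3.136, -0.01, 3.09]
force: [0.1, 0.1, -2.2]
grip_width: 0.0486
grip_force: 42.6
```

Request:
drive_tool(steps="30 0 0 -1.5 0;30 0 0 0 0;30 0 0 0 0")

```text
time_s: 53.9
tool_pos: [0.5893, -0.3453, 0.0415]
eef_rot: [3.136, -0.01, 3.09]
force: [-0.5, 0.4, -1.3]
grip_width: 0.0488
grip_force: 42.6
```

Request:
drive_tool(steps="30 0 0 -1 0;30 0 0 0 0;30 0 0 0 0;75 0 0 0 0;75 0 0 0 0;75 0 0 0 0;75 0 0 0 0;75 0 0 10 0;75 0 0 20 0;75 0 0 30 0;75 0 0 35 0;75 0 0 35 0;75 0 0 35 0;75 0 0 0 0;75 0 30 0 0;75 0 30 0 0;75 0 30 0 0;75 0 30 0 0;75 0 30 0 0;75 0 0 0 0")

```text
time_s: 55.57
tool_pos: [0.5899, -0.1881, 0.2057]
eef_rot: [3.132, -0.011, 3.097]
force: [0.5, 1.0, 0.1]
grip_width: 0.0639
grip_force: 0.0
```

```bash
python3 - <<'E'
from h import *
s=arm.state(); print(s['time_s'],s['tool_pos'])
im=arm.read_camera("scene"); cv2.imwrite("pics/s9.png",im); print(bars("wrist",.038))
E
```

```text
55.5667 [ 0.58993211 -0.18808776  0.20573588]
[(590, -346, 75, 54, np.float64(-0.06)), (492, -342, 75, 57, np.float64(-0.048))]
```

View pics/s9.png

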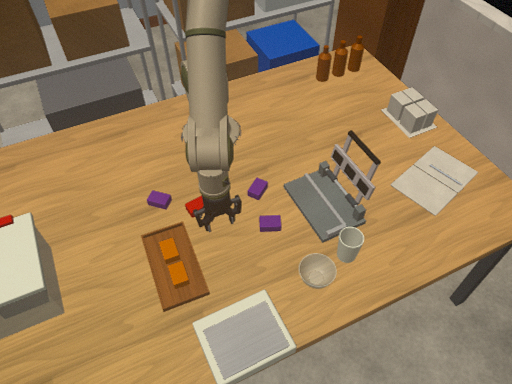

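Both bars lie flat in the tray at (168,248) and (178,273). The lid is open and the bystanders are untouched, so I'll hand in.

```bash
python3 -c "
from station import arm
print(arm.close_job())"
```

```text
the job is handed in; nothing more can be done
None
```

I stamped both soap bars (only two were on the bench) in one row, held the lid shut for about 2.5 s, eased it up to its open stop, and left both bars flat in the curing tray. The job is handed in, but no verdict came back.

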